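# Set the bottle guide one hole over to the loaded nest

## Task

The bottle stand has a nest at each end, and a filled bottle stands in just one of them. Pull up the spring plunger of the sliding guide in the middle of the stand, slide the guide by exactly one hole towards that bottle, and let the pin go fully home in that hole; do not shove the bottle out of place or disturb the other things lying around. Finish while still holding the plunger knob in the gripper with the pin fully down in the hole: do not let go.

Things in the scene. Friction and masses are not known exactly. Their poses are not given: they have to be found in the camera images.
- stand: The bottle stand, fixed to the bench: aluminium base plate 120 x 390 x 8 mm with a low grey nest ring at each end (centres at y = +151 and -151 mm, inner radius 36.5, outer 41.5, top 17 mm above the bench) and a steel rail between them. Origin: centre of the underside, on the bench; y along the rail, z up. Position and yaw vary.
- middle_hole (a point): Centre of the mouth of the middle hole in the rail's top face, 68 mm above the bench. The rail runs along the stand's y axis, 36 mm wide, 172 mm long, with five 12 x 12 mm square holes, 30 mm apart. Axes as the stand's.
- guide (a joint): Position along the rail of the grey sliding guide, in m, positive towards the stand's +y end. It starts near 0, locked by the pin in the middle hole, with about 2 mm of free play each way; the next holes are at +0.030 and -0.030, the last at +-0.060. It slides with about 1.5 N of friction.
- pad (a point): Centre of the guide's pad face that looks to the stand's +y, 80 mm from the knob axis, 90 mm above the bench; a like pad is 80 mm to the other side. Pads are 44 mm wide and 72 to 108 mm above the bench, joined by a saddle 46 x 44 mm and a 24 mm wide bar, tops at most 79.5 mm above the bench. At the hole next to the bottle the pad stands about 7 mm short of it.
- plunger (a joint): Lift of the plunger (pin and knob, 8 mm round-ended pin in the guide), in m: 0 = pin fully down in a hole, greatest lift 0.016. The pin clears the rail from 0.010 up. A spring pulls it down with about 6 N at 0 and about 9 N at 0.016. Between holes it cannot go lower than about 0.010.
- knob: The black round plunger knob on top of the guide, 26 mm in diameter and 26 mm high. Origin: centre of the knob, 113 mm above the bench when the pin is down; it rides along with guide and plunger. Under it a steel bush of 20 mm diameter reaches down to the guide's bar. Its axes are parallel to the stand's.
- bottle: The filled yellow bottle with a clear top, 68 mm in diameter, 171 mm high (keep clear of it up to 200 mm), loose, about 0.4 kg, standing in one of the two nests. Origin: centre of its underside, 8 mm above the bench.
- loose_cap: A dark green screw cap 44 x 44 x 16 mm lying in the nest without a bottle; leave it alone. Origin: centre of its underside.
- nozzle: A pale spare nozzle 34 x 34 x 52 mm standing on the base plate behind the rail; leave it alone. Origin: centre of its underside.
- spanner: A combination spanner 61 x 183 x 8 mm lying on the bench in front of the stand; leave it alone. Origin: centre of its underside.
- seal: A pale flat ring seal 51 x 51 x 6 mm lying on the bench in front of the stand; leave it alone. Origin: centre of its underside.

How it is judged:
On the way, in this order (a step that is already met when the one before it is completed fails the run):
1. the plunger is pulled until the pin is out of the middle hole (value of joint plunger above 0.0085 m and value of joint guide between -0.015 and 0.015 m), for 0.05 s.
2. the guide has been slid to the next hole towards the bottle (((y of bottle in the frame of stand above 0 m and value of joint guide between 0.025 and 0.035 m) or (y of bottle in the frame of stand below 0 m and value of joint guide between -0.035 and -0.025 m))), for 0.1 s.
At the end, for the whole second after the job is handed in: The guide stands within 4 mm of the hole next to the middle on the bottle's side, the plunger is down to within 2 mm of its lowest position, the fingers still hold the knob (more than 3 N of contact force), and the bottle stands upright (within 0.1 rad) in its nest (((y of bottle in the frame of stand above 0 m and value of joint guide between 0.026 and 0.034 m) or (y of bottle in the frame of stand below 0 m and value of joint guide between -0.034 and -0.026 m)) and value of joint plunger below 0.002 m and contact force between the fingers and knob above 3 N and angle between bottle's own z axis and vertical below 0.1 rad and height (world z) of bottle below 0.013 m and x of bottle in the frame of stand between -0.012 and 0.012 m); the arm keeps its last pose, push and grip.
It fails at once if the bottle is shoved more than 12 mm or tipped (distance of bottle from where it was at the start of the episode above 0.012 m or angle between bottle's own z axis and vertical above 0.2 rad).
It fails at once if a bystander is moved more than 30 mm (distance of any of loose_cap, nozzle, spanner, seal from where it was at the start of the episode above 0.03 m).
It also fails if it takes over 35 s, if anything falls off the work surface, if the arm or the gripper's body presses on something with over 40 N, if the wrist force passes 120 N, or if a joint passes its speed limit or range.

## Robot

A 6-joint arm with a two-finger parallel gripper is mounted at the origin on a cart in front of the work surface, level with it; the furniture and walls round the work are solid. World frame = base frame: x ahead of the robot, y to its left, z up, the work surface at z = 0. Lengths are in m, angles in rad, forces in N, time in s.
With the tool pointing down it reaches from about 0.425 to 0.95 m from the base axis. Payload 3.5 kg.
Tool frame: the origin (TCP) lies at the very end of the fingers, on their centre line; the grasp point (between the pads) lies ctrl.grip_point_offset behind it (ctrl.grip_point_offset is the distance from the TCP to the grasp point, in m); z points along the fingers, y is the direction in which the jaws open and shut (so a half turn about z gives the same grasp; the last joint's range is limited). The gripper opens to 85 mm and grips with 20 to 120 N. Pads are 22 mm wide; open, the fingers measure 114 mm over their backs; the gripper's body (76 mm by 85 mm) begins 54 mm behind the grasp point. The pads swing forward as they close: fully open they stand 13 mm farther back than shut.
Start: joints at [-1.39, 0.286, 1.577, -0, 1.279, -0.15], TCP at [0.219, -0.638, 0.231] pointing down, gripper open.
Joint ranges: [-2.77, 2.77], [-0.9, 2.22], [0.21, 2.48], [-1.53, 4.67], [0.24, 2.81], [-2.84, 2.84]. Speed limits (rad/s): [2.79, 2.79, 3.14, 3.14, 3.14, 3.14].

## Interface

Orientations are given as a unit quaternion [x, y, z, w].
In Python, from plant import ctrl gives the robot as it stands.
- The arm moves only by the tool servo_tool, never from a script. Its argument "increments" is a list of rows, each a list of 5 numbers: the opening, from 0 (shut) to 1 (fully open), then the shift along the world's x, y, z in units of 40 mm (1.0 is 40 mm), then the turn about the world's z in units of 5 degrees (1.0 is 5 degrees). A call has exactly 10 rows; each row is the pose to reach, as a shift and turn from the pose measured when the call began; what a row does not reach only later rows make up. A row lasts 1/12 s, in which the tool goes at most 41.7 mm and 7.16 degrees, less where a joint would pass 70% of its speed; a pose out of reach is approached as far as the arm can. A call with a gripper value outside its range is refused whole. The fingers move at their own pace and stop on an object; "grip_force" is the grip in N (left out, the last holds). Time passes only in rows, so rows that repeat a pose let the fingers close, or fill a call up. It gives the time, the measured TCP pose, the force and the opening at its end, in the units of the state.
- ctrl.get_state(): the state, without advancing time (a new reading comes with each control period).
- ctrl.read_camera(name): name is "scene" or "top" or "wrist"; returns a dict with "frame" (480x640x3 uint8, red, green, blue), "K" (3x3 intrinsics, pixels), "extrinsics" (4x4, takes a point from camera to world coordinates). Camera axes: x right, y down, z forward; pixel columns grow to the right and rows downward; lengths in m; the calibration is good to about 2 mm. A picture is of the moment at which its call begins. There is no depth.
- ctrl.sign_off(): hands the job in, once; it reports no verdict.
Trained networks look in a picture, given as the dict that the camera call returned (one of the last four; its "shot" number tells which), for a name from the list of things; names that differ only in an ending like _2 or _b are one class to them, and where a whole thing is asked for, a point or a joint stands for the part that bears it (a point fixed in the world has none). Each returns a list of dicts, best first, with "conf" (0 to 1); they miss things now and then, are a little off and sometimes report something else, mostly with a low value. They report only what shows in the picture. A call takes as long as a camera call.
- ctrl.masks_of(picture, query): "region" (480x640 bool, what is visible of it) and "extent" ([left, top, right, bottom] in pixels, round what is visible of it).
- ctrl.landmark_of(picture, query): "centre" ([row, column] in pixels: a listed point, or the origin of a listed thing).
The state is a dict: "time": time; "qpos": joint angles; "dq": joint speeds; "joint_efforts": joint torques, N m; "eef_pos": TCP position; "tcp_rot": TCP orientation; "contact_force": force on the tool from outside, world axes, zero at the start; "wrist_torque": the same for the moment, N m; "opening": opening from 0.0 (shut) to 1.0 (fully open).
Only numpy, scipy, OpenCV 4.12 (cv2) and the standard library are available. Lean on these libraries where they do the work, as an engineer would, in place of code of your own. Each camera call takes 0.05 s, during which the arm holds its last target. There are 200 camera calls.

## Working session

There is one attempt and no reset: what is moved stays moved. The work goes in short steps, Python scripts to look and compute and a tool call to move; the robot and the scene stay as the last step left them, time stands still between calls to the robot, and variables do not carry over. Pictures are saved under pics/ and viewed, about 8 in all and at most 12, crops included, and the job is handed in when it is done.

Besides the shell and the picture viewer there is one more tool, called as name(argument=value, ...) on one line, values as JSON. servo_tool: Moves the arm, as the interface text tells. Its arguments: {"type":"object","properties":{"increments":{"type":"array"},"grip_force":{"type":"number"}},"required":["increments"]}

```bash
mkdir -p pics; cat > h.py <<'E'
from plant import ctrl
import numpy as np, cv2
def ray(p,rc):
    E=np.array(p["extrinsics"]);K=np.array(p["K"])
    d=E[:3,:3]@np.linalg.solve(K,[rc[1],rc[0],1.]);return E[:3,3],d
def atz(p,rc,z):
    o,d=ray(p,rc);return o+d*(z-o[2])/d[2]
def save(p,n): cv2.imwrite(n,p["frame"][:,:,::-1])
E
python3 - <<'E'
from h import *
print(ctrl.grip_point_offset,ctrl.get_state())
Z=dict(stand=0,middle_hole=.068,pad=.09,knob=.113,bottle=.008,loose_cap=.008,nozzle=.008,spanner=0,seal=0)
ims=[]
for c in("top","scene"):
    p=ctrl.read_camera(c);ims.append(p["frame"]);print(c,np.array(p["extrinsics"])[:3,3].round(3))
    for n,z in Z.items():
        r=ctrl.landmark_of(p,n)
        for q in r[:2]: print(n,round(q["conf"],2),np.round(q["centre"],1),atz(p,q["centre"],z).round(4))
    save(p,f"pics/{c}0.png")
E
```

```text
0.0187 {'time': 0.0, 'qpos': array([-1.39001645e+00,  2.87214710e-01,  1.57819881e+00, -2.77915612e-05,
        1.27858523e+00, -1.49982332e-01]), 'dq': array([-0.00111018,  0.00135553,  0.00044781,  0.0006272 , -0.00025305,
        0.00102914]), 'joint_efforts': array([-6.17782116e-04, -4.05978692e+01, -2.92625624e+01, -1.11870556e-04,
        5.79762709e-03,  1.42305794e-06]), 'eef_pos': array([ 0.21912786, -0.63773962,  0.22990267]), 'tcp_rot': array([ 9.86354311e-01,  1.64632095e-01, -3.18250547e-05, -1.20270033e-03]), 'contact_force': array([ 0.40656499, -0.32236579, -0.44639434]), 'wrist_torque': array([ 0.01583603, -0.03872674,  0.02342888]), 'opening': 1.0016333808219016}
top [ 0.323 -0.348  0.946]
stand 0.96 [240.  358.9] [ 0.5302 -0.3865  0.    ]
middle_hole 0.79 [234.4 362.2] [ 0.5251 -0.3884  0.068 ]
pad 0.72 [243.3 315.2] [ 0.4987 -0.3143  0.09  ]
pad 0.21 [217.2 444.7] [ 0.5605 -0.5167  0.09  ]
knob 0.76 [223.9 366. ] [ 0.532  -0.3909  0.113 ]
bottle 0.71 [217.6 443.4] [ 0.5823 -0.5306  0.008 ]
loose_cap 0.82 [263.9 277.3] [ 0.4734 -0.2496  0.008 ]
nozzle 0.87 [210.4 379.8] [ 0.585  -0.4185  0.008 ]
nozzle 0.42 [224.5 363.9] [ 0.5569 -0.3927  0.008 ]
spanner 0.85 [292.1 394.3] [ 0.4446 -0.4545  0.    ]
seal 0.95 [309.3 318.5] [ 0.4032 -0.3276  0.    ]
scene [-0.169 -0.792  0.662]
stand 0.58 [286.6 358.5] [ 0.5259 -0.3893  0.    ]
middle_hole 0.89 [255.2 361.2] [ 0.5296 -0.3899  0.068 ]
pad 0.92 [240.1 313.5] [ 0.4949 -0.3137  0.09  ]
pad 0.41 [232.  355.9] [ 0.5573 -0.3611  0.09  ]
knob 0.53 [234.9 359.1] [ 0.5237 -0.3875  0.113 ]
loose_cap 0.95 [269.3 281.6] [ 0.4802 -0.2507  0.008 ]
spanner 0.58 [324.6 366.6] [ 0.4495 -0.452   0.    ]
seal 0.78 [311.4 291. ] [ 0.4049 -0.3291  0.    ]
```

View pics/top0.png

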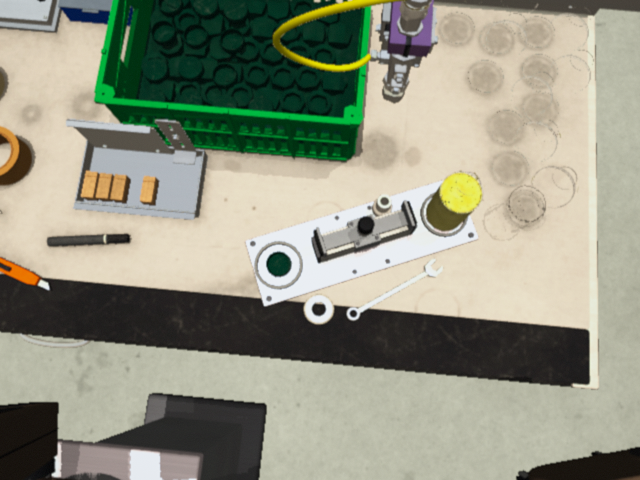

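View pics/scene0.png

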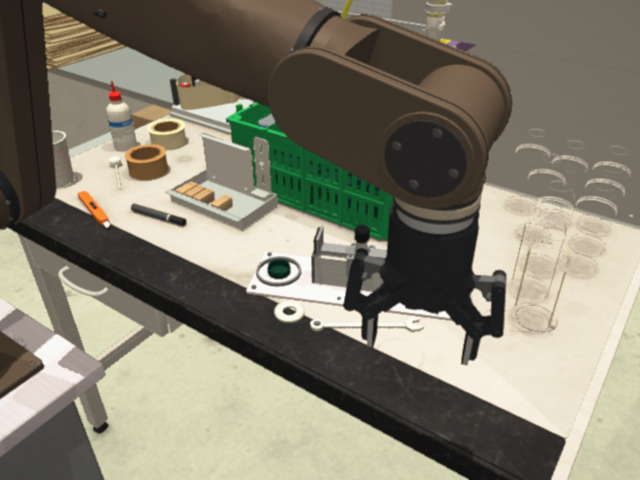

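The top view shows the bottle (460,195) at the world −y end and the cap (279,263) in the other nest, with the knob at (366,225). The scene view is partly blocked by the arm. The detected +y pad is on the cap side, so the guide has to go to −0.030. I'll move above the knob and refine from there.

servo_tool(increments=[[1, 0.9, 0.6, 0.2, 0], [1, 1.8, 1.3, 0.2, 0], [1, 2.7, 2.0, 0.2, 0], [1, 3.6, 2.7, 0.2, 0], [1, 4.5, 3.5, 0.2, 0.5], [1, 5.4, 4.3, 0.2, 0.5], [1, 6.3, 5.1, 0.2, 0.7], [1, 7.0, 5.7, 0.2, 0.7], [1, 7.6, 6.2, 0.2, 0.7], [1, 7.6, 6.2, 0.2, 0.7]])

```text
time: 1.83
eef_pos: [0.5265, -0.3867, 0.2396]
tcp_rot: [0.981, 0.196, 0.001, -0.0]
contact_force: [-0.4, -0.5, 0.1]
opening: 1.003
```

```bash
python3 - <<'E'
from h import *
s=ctrl.get_state();print(s["time"],s["eef_pos"],s["tcp_rot"],s["contact_force"])
p=ctrl.read_camera("wrist");save(p,"pics/w1.png");print(np.array(p["extrinsics"]).round(3))
for n,z in dict(knob=.113,pad=.09,middle_hole=.068,stand=0,bottle=.008).items():
    for q in ctrl.landmark_of(p,n)[:2]: print(n,round(q["conf"],2),np.round(q["centre"],1),atz(p,q["centre"],z).round(4))
for q in ctrl.masks_of(p,"knob")[:2]: print(q["conf"],q["extent"])
for c in ("scene","top"):
    p=ctrl.read_camera(c)
    for q in ctrl.landmark_of(p,"knob")[:2]: print(c,round(q["conf"],2),np.round(q["centre"],1),atz(p,q["centre"],.113).round(4))
E
```

```text
1.8333 [ 0.52645324 -0.38665832  0.23957124] [ 9.80503990e-01  1.96497080e-01  8.45081524e-04 -3.31527880e-04] [-0.38539057 -0.53787769  0.11708801]
[[ 0.385 -0.887 -0.253  0.591]
 [-0.923 -0.371 -0.105 -0.359]
 [-0.001  0.274 -0.962  0.381]
 [ 0.     0.     0.     1.   ]]
knob 0.76 [225.4 333.9] [ 0.5294 -0.391   0.113 ]
pad 0.94 [217.5 225.2] [ 0.4984 -0.3163  0.09  ]
pad 0.51 [285.6 355.6] [ 0.4858 -0.4285  0.09  ]
middle_hole 0.78 [211.5 333. ] [ 0.5294 -0.3912  0.068 ]
stand 0.88 [191.8 330.2] [ 0.5329 -0.3881  0.    ]
stand 0.72 [197.5 170.8] [ 0.4684 -0.2481  0.    ]
bottle 0.73 [194.6 491.4] [ 0.5903 -0.5288  0.008 ]
bottle 0.16 [197.5 172.9] [ 0.4717 -0.2523  0.008 ]
0.79 [314.8, 208.0, 353.3, 246.2]
scene 0.5 [236.4 359.7] [ 0.5205 -0.3907  0.113 ]
```

View pics/w1.png

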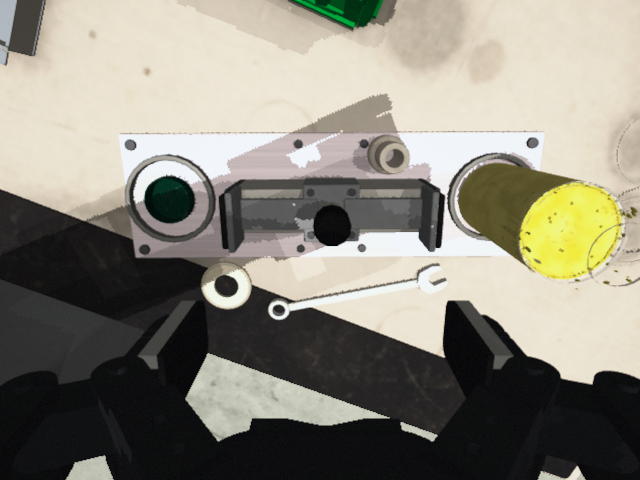

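The wrist view shows the rail running level in the image (guide pads at x≈230 and 440, knob at (332,225)), so the jaws are already aligned with it. The path down is clear. I'll go part way down and re-measure.

servo_tool(increments=[[1, 0.08, -0.11, -0.3, 0], [1, 0.08, -0.11, -0.6, 0], [1, 0.08, -0.11, -0.9, 0], [1, 0.08, -0.11, -1.2, 0], [1, 0.08, -0.11, -1.5, 0], [1, 0.08, -0.11, -1.8, 0], [1, 0.08, -0.11, -2.1, 0], [1, 0.08, -0.11, -2.3, 0], [1, 0.08, -0.11, -2.3, 0], [1, 0.08, -0.11, -2.3, 0]])

```text
time: 3.22
eef_pos: [0.5255, -0.3954, 0.1466]
tcp_rot: [0.981, 0.194, -0.0, -0.0]
contact_force: [0.0, -0.4, -0.4]
opening: 1.003
```

```bash
python3 - <<'E'
from h import *
s=ctrl.get_state();print(s["time"],s["eef_pos"],s["tcp_rot"],s["contact_force"])
p=ctrl.read_camera("wrist");save(p,"pics/w2.png");print(np.array(p["K"]))
for n,z in dict(knob=.113,pad=.09).items():
    for q in ctrl.landmark_of(p,n)[:1]: print(n,round(q["conf"],2),np.round(q["centre"],1),atz(p,q["centre"],z).round(4))
for q in ctrl.masks_of(p,"knob")[:1]:
    print(q["conf"],q["extent"])
for z in(.113,.126):print(p["K"] @ (np.linalg.inv(p["extrinsics"])@[*s["eef_pos"][:2],z,1])[:3])
E
```

```text
3.2167 [ 0.5255497  -0.39544216  0.14664206] [ 9.81024137e-01  1.93884800e-01 -3.22226099e-04 -4.72557735e-04] [ 0.03774372 -0.38851494 -0.35298495]
[[399.15289735   0.         325.1367852 ]
 [  0.         399.15289735 235.80449481]
 [  0.           0.           1.        ]]
knob 0.2 [211.9 530.3] [ 0.5889 -0.4678  0.113 ]
pad 0.94 [249.4 171.4] [ 0.5002 -0.3183  0.09  ]
0.87 [289.7, 231.5, 347.5, 297.8]
[61.26532065 51.84040258  0.18741788]
[57.19355699 50.3271246   0.17492343]
```

View pics/w2.png

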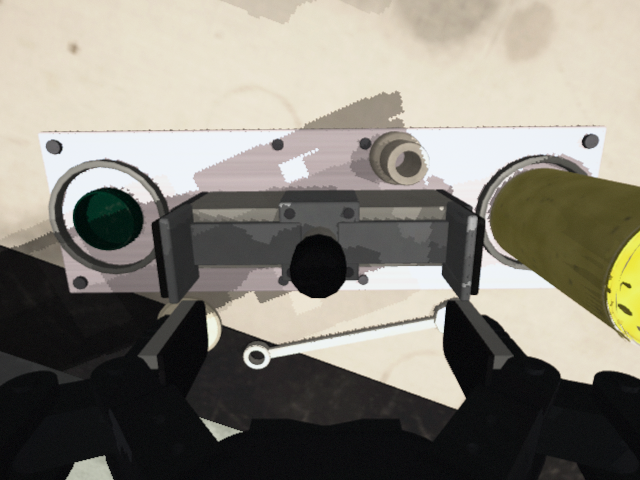

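```bash
python3 - <<'E'
from h import *
p=ctrl.read_camera("wrist");s=ctrl.get_state();print(s["eef_pos"])
m=ctrl.masks_of(p,"knob")[0]["region"].astype(np.float32)
E=np.linalg.inv(p["extrinsics"]);K=np.array(p["K"])
from scipy.optimize import minimize
def sil(c):
    a=np.linspace(0,2*np.pi,40);P=[]
    for z in(.100,.126):
        X=np.c_[c[0]+.013*np.cos(a),c[1]+.013*np.sin(a),0*a+z,0*a+1]@E.T
        u=X[:,:3]@K.T;P.append(u[:,:2]/u[:,2:])
    h=cv2.convexHull(np.vstack(P).astype(np.float32));im=np.zeros((480,640),np.uint8)
    cv2.fillPoly(im,[np.round(h*16).astype(int)],1,shift=4);return im
f=lambda c:1-(sil(c)*m).sum()/np.maximum(sil(c),m).sum()
r=minimize(f,[.5294,-.391],method="Nelder-Mead",options=dict(initial_simplex=[[.529,-.391],[.533,-.391],[.529,-.387]]))
d=r.x-s["eef_pos"][:2];print(r.x,r.fun,d/.04)
t=np.radians(22.6);print("along stand x,y mm",1e3*d@[np.cos(t),np.sin(t)],1e3*d@[-np.sin(t),np.cos(t)])
E
```

```text
[ 0.52616127 -0.3961279   0.14855698]
[ 0.53081259 -0.38897762] 0.16131854057312012 [0.11628297 0.17875708]
along stand x,y mm 7.041965523862155 4.813734241735913
```

servo_tool(increments=[[1, 0.1, 0.14, -0.1, 0], [1, 0.1, 0.14, -0.25, 0], [1, 0.1, 0.14, -0.4, 0], [1, 0.1, 0.14, -0.6, 0], [1, 0.1, 0.14, -0.8, 0], [1, 0.1, 0.14, -1.0, 0], [1, 0.1, 0.14, -1.15, 0], [1, 0.1, 0.14, -1.3, 0], [1, 0.1, 0.14, -1.3, 0], [1, 0.1, 0.14, -1.3, 0]])

```text
time: 4.35
eef_pos: [0.5298, -0.3903, 0.0958]
tcp_rot: [0.981, 0.194, 0.0, 0.0]
contact_force: [0.4, 0.2, -0.2]
opening: 0.997
```

```bash
python3 - <<'E'
from h import *
for i in range(3):
    p=ctrl.read_camera("wrist");s=ctrl.get_state();print(s["time"],s["eef_pos"],s["tcp_rot"],s["contact_force"])
save(p,"pics/w3.png")
m=ctrl.masks_of(p,"knob")[0];print(m["conf"],m["extent"])
for z in(.100,.113,.126):
    v=p["K"] @ (np.linalg.inv(p["extrinsics"])@[*s["eef_pos"][:2],z,1])[:3];print(v[:2]/v[2],v[2])
E
```

```text
4.4 [ 0.53014788 -0.39062094  0.09646199] [9.81032792e-01 1.93839400e-01 5.04847042e-04 8.32995879e-04] [-0.53504943 -0.16770871  0.30970521]
4.45 [ 0.53031554 -0.39075998  0.09683417] [9.81031272e-01 1.93845098e-01 6.90683467e-04 1.11571958e-03] [ 0.08659049  0.16370235 -0.12253833]
4.5 [ 0.53040185 -0.39078694  0.09704066] [9.81031071e-01 1.93844913e-01 7.92788142e-04 1.24829413e-03] [0.14333409 0.54238504 0.33854104]
0.88 [285.0, 287.6, 360.5, 378.0]
[327.35865812 312.62235791] 0.15205153126221402
[327.62069645 329.72067233] 0.13955202155915877
[327.93429379 350.1832736 ] 0.1270525118561035
```

View pics/w3.png

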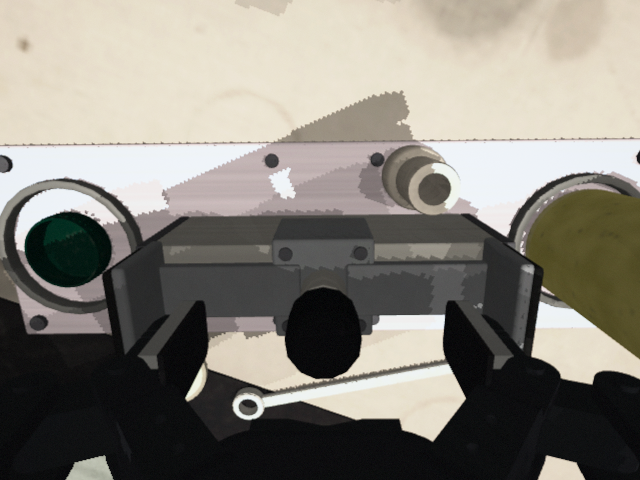

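Knob centred at about (323,333) between the jaws (x≈200 and 450), about 1.5 mm and 3 mm off. I'll correct that and close.

servo_tool(increments=[[1, 0.06, 0.06, -0.04, 0], [1, 0.06, 0.06, -0.04, 0], [0.6, 0.06, 0.06, -0.04, 0], [0, 0.06, 0.06, -0.04, 0], [0, 0.06, 0.06, -0.04, 0], [0, 0.06, 0.06, -0.04, 0], [0, 0.06, 0.06, -0.04, 0], [0, 0.06, 0.06, -0.04, 0], [0, 0.06, 0.06, -0.04, 0], [0, 0.06, 0.06, -0.04, 0]], grip_force=60)

```text
time: 5.38
eef_pos: [0.5329, -0.3886, 0.0958]
tcp_rot: [0.981, 0.194, 0.001, 0.002]
contact_force: [0.1, -0.0, 1.4]
opening: 0.278
```

```bash
python3 - <<'E'
from h import *
p=ctrl.read_camera("wrist");s=ctrl.get_state();print(s["time"],s["eef_pos"],s["contact_force"],s["opening"])
save(p,"pics/w4.png")
E
```

```text
5.4333 [ 0.53288611 -0.38860865  0.09583847] [-1.26051037  0.39308647  0.28511172] 0.2797451584977412
```

View pics/w4.png

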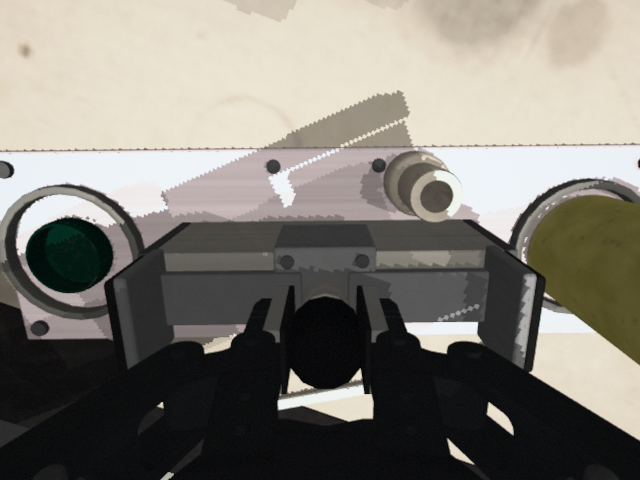

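The knob sits between the pads (grip at u≈285–370, opening 0.28). Lifting now.

servo_tool(increments=[[0, 0, 0, 0.06, 0], [0, 0, 0, 0.12, 0], [0, 0, 0, 0.18, 0], [0, 0, 0, 0.24, 0], [0, 0, 0, 0.3, 0], [0, 0, 0, 0.34, 0], [0, 0, 0, 0.34, 0], [0, 0, 0, 0.34, 0], [0, 0, 0, 0.34, 0], [0, 0, 0, 0.34, 0]])

```text
time: 6.27
eef_pos: [0.5324, -0.3878, 0.1087]
tcp_rot: [0.981, 0.194, 0.0, 0.0]
contact_force: [1.5, 1.5, -9.6]
opening: 0.276
```

servo_tool(increments=[[0, 0.04, -0.09, 0, 0], [0, 0.08, -0.18, 0, 0], [0, 0.12, -0.28, 0, 0], [0, 0.16, -0.38, 0, 0], [0, 0.2, -0.48, 0, 0], [0, 0.24, -0.58, 0, 0], [0, 0.27, -0.65, 0, 0], [0, 0.285, -0.69, 0, 0], [0, 0.285, -0.69, 0, 0], [0, 0.285, -0.69, 0, 0]])

```text
time: 7.1
eef_pos: [0.5444, -0.4161, 0.1091]
tcp_rot: [0.981, 0.194, 0.001, 0.001]
contact_force: [3.4, 0.2, -9.0]
opening: 0.278
```

```bash
python3 - <<'E'
from h import *
p=ctrl.read_camera("wrist");s=ctrl.get_state();print(s["time"],s["eef_pos"],s["tcp_rot"],s["contact_force"],s["opening"])
save(p,"pics/w5.png")
t=np.radians(22.5);a=np.array([np.sin(t),-np.cos(t)]);d=s["eef_pos"][:2]-[.5326,-.3882]
print("moved",d@a*1e3,"cross",d@[a[1],-a[0]]*1e3)
E
```

```text
7.15 [ 0.54435063 -0.41611023  0.10917779] [0.98103085 0.19384318 0.00099587 0.00151903] [ 4.10427117  0.22216406 -8.81585255] 0.28153237832220973
moved 30.282460787857786 cross -0.17537910269110368
```

View pics/w5.png

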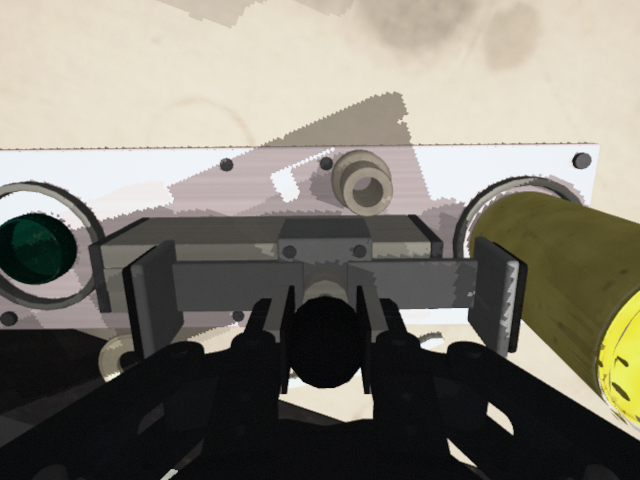

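The guide has moved about 30 mm, and its pad (520,300) is still short of the bottle. Lowering.

servo_tool(increments=[[0, 0, 0, -0.05, 0], [0, 0, 0, -0.1, 0], [0, 0, 0, -0.15, 0], [0, 0, 0, -0.2, 0], [0, 0, 0, -0.25, 0], [0, 0, 0, -0.3, 0], [0, 0, 0, -0.35, 0], [0, 0, 0, -0.35, 0], [0, 0, 0, -0.35, 0], [0, 0, 0, -0.35, 0]])

```text
time: 7.98
eef_pos: [0.5446, -0.4165, 0.0959]
tcp_rot: [0.981, 0.194, 0.001, 0.002]
contact_force: [1.7, 1.4, -3.7]
opening: 0.277
```

Same height as at the grasp, but the spring still pulls on the tool, so the pin may not be bottomed. I'll press a little further.

servo_tool(increments=[[0, 0, 0, -0.02, 0], [0, 0, 0, -0.04, 0], [0, 0, 0, -0.06, 0], [0, 0, 0, -0.07, 0], [0, 0, 0, -0.07, 0], [0, 0, 0, -0.07, 0], [0, 0, 0, -0.07, 0], [0, 0, 0, -0.07, 0], [0, 0, 0, -0.07, 0], [0, 0, 0, -0.07, 0]])

```text
time: 8.82
eef_pos: [0.5454, -0.418, 0.0959]
tcp_rot: [0.981, 0.194, 0.002, 0.004]
contact_force: [-0.3, 2.4, 5.0]
opening: 0.282
```

```bash
python3 - <<'E'
from h import *
for i in range(3):
    p=ctrl.read_camera("wrist");s=ctrl.get_state();print(s["time"],s["eef_pos"],s["contact_force"],s["opening"])
save(p,"pics/w6.png")
E
```

```text
8.8667 [ 0.54535147 -0.41801027  0.09582561] [-0.35481567  1.03169536  4.98040609] 0.2821824217614921
8.9167 [ 0.54534075 -0.41804045  0.09582225] [0.43564431 1.64121065 5.40713859] 0.27634769821863264
8.9667 [ 0.54535047 -0.41801585  0.09580473] [-1.23259835  1.47516443  4.63697831] 0.2814273949924196
```

View pics/w6.png

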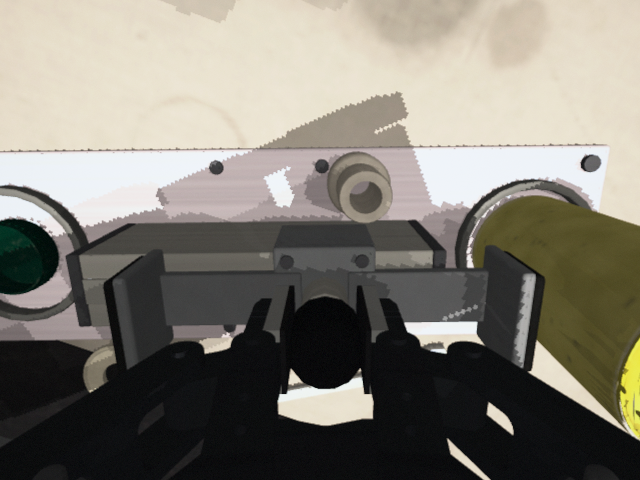

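The pin is home: the height is back to the grasp value (0.0958 m) and the push force has reversed to +5 N. The image matches the picture at the grasp, with the bar edge at row ≈270 compared with 262 when lifted. The pad at (540,310) is clear of the bottle, so I'm handing in.

```bash
python3 -c "
from plant import ctrl
print(ctrl.sign_off())"
```

```text
the job is handed in; nothing more can be done
None
```

I pulled the plunger up about 13 mm, slid the guide one hole towards the bottle (the stand's −y end), and let the pin back down. I handed in after about 9 s, still gripping the knob at the 60 N setting.

- **Pin down:** the tool stopped at 0.0958 m, the same height as when I grasped the knob. The force on it changed from −3.7 N (spring still pulling) to about +5 N (resting on the stop). The knob sits against the guide in the last wrist picture as it did at the grasp.
- **Guide position:** I had no direct reading of the guide joint. The tool travelled about 32 mm from where I grasped the knob, slightly more than the nominal 30 mm. I put the difference down to the roughly 2 mm of play in the hole and did not correct it.
- **Bottle and other things:** in the last wrist picture the bottle stands in its nest clear of the pad, and the nozzle looks undisturbed. The cap and seal were partly out of view or hidden, and the spanner was mostly hidden, but the arm never went near any of them.

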